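# Start and tighten the filler cap behind the bifold guard

### The arm

A 7-joint arm with a two-finger parallel gripper is mounted at the origin on a cart in front of the work surface, level with it; the furniture and walls round the work are solid. World frame = base frame: x ahead of the robot, y to its left, z up, the work surface at z = 0. Lengths are in m, angles in rad, forces in N, time in s.
With the tool pointing down it reaches from about 0.425 to 0.825 m from the base axis. Payload 3.6 kg.
Tool frame: the origin (TCP) lies at the very end of the fingers, on their centre line; the grasp point (between the pads) lies 19 mm behind it; z points along the fingers, y is the line along which they close (so a half turn about z gives the same grasp; the last joint's range is limited). The gripper opens to 85 mm and grips with 20 to 120 N. Pads are 22 mm wide; open, the fingers measure 114 mm over their backs; the gripper's body (76 mm by 85 mm) begins 54 mm behind the grasp point. The pads swing forward as they close: fully open they stand 13 mm farther back than shut.
Start: joints at [1.131, 0.615, -0.013, 1.423, 0.008, 1.103, -0.04], TCP at [0.261, -0.595, 0.231] pointing down, gripper open.
Joint ranges: [-3.12, 3.12], [-0.3, 2.06], [-1.34, 1.32], [0.26, 2.42], [-1.36, 4.5], [0.01, 1.98], [-2.84, 2.84]. Speed limits (rad/s): [2.79, 2.79, 3.14, 3.14, 3.14, 3.14, 3.14].

### API

Orientations are given as a unit quaternion [x, y, z, w].
In Python, from station import arm, imaging, finish_job gives the robot as it stands. Calls block until the motion is done:
- arm.movep(position, orientation): joint-space move of the TCP to a pose.
- arm.line_to(position, velocity=0.15, ori=None): straight line of the TCP; ori=None keeps the orientation; velocity is the mean speed in m/s.
- arm.move_j(angles): joint-space move.
- arm.move_gripper(opening, effort=None): opening from 0.0 (shut) to 1.0 (fully open); effort is the grip in N (None keeps the last); returns when the fingers have stopped.
- arm.pause(seconds).
- arm.ik(position, orientation): joint angles nearest the present ones, or None.
- imaging.snapshot(name): name is "scene" or "side" or "wrist"; returns the picture (400x640x3 uint8, blue, green, red); there is no depth.
- imaging.camera_info(name): a dict with "fx", "fy", "cx", "cy" (pixels), "dist_coeffs" ([k1, k2, p1, p2, k3] as OpenCV has them; the pictures are not rectified), "R" (3x3) and "t" (3): a world point X has camera coordinates R X + t; the wrist camera has in their place "T_tool_cam" (4x4, takes a point from camera to tool coordinates, whose origin is the TCP and whose axes are the flange's). Camera axes: x right, y down, z forward; pixel columns grow to the right and rows downward; lengths in m; the calibration is good to about 2 mm. A picture is of the moment at which its call begins: read the wrist's pose just before it. camera_info takes no time and is no camera call.
A pose or a line that the arm cannot do raises arm.MotionError and nothing moves.
- finish_job(): hands the job in; it is judged then, once.
Trained networks look in the newest picture that a camera, given by its name, has taken for a name from the list of things; names that differ only in an ending like _2 or _b are one class to them, and where a whole thing is asked for, a point or a joint stands for the part that bears it (a point fixed in the world has none). Each returns a list of dicts, best first, with "confidence" (0 to 1); they miss things now and then, are a little off and sometimes report something else, mostly with a low value. They report only what shows in the picture. A call takes as long as a camera call.
- imaging.trace(camera, thing): "mask" (400x640 bool, what is visible of it) and "box" ([left, top, right, bottom] in pixels, round what is visible of it).
- imaging.mark_of(camera, thing): "point" ([column, row] in pixels: a listed point, or the origin of a listed thing).
Readings, each from a call of its own:
- arm.get_time(): time.
- arm.get_joint_positions(): joint angles.
- arm.get_dq(): joint speeds.
- arm.get_effort(): joint torques, N m.
- arm.get_tool_pos(): TCP position.
- arm.get_eef_rot(): TCP orientation.
- arm.get_ft_force(): force on the tool from outside, world axes, zero at the start.
- arm.get_wrist_torque(): the same for the moment, N m.
- arm.get_opening(): opening from 0.0 (shut) to 1.0 (fully open).
- arm.get_finger_force(): force on a finger pad.
Only numpy, scipy, OpenCV 4.12 (cv2) and the standard library are available. Lean on these libraries where they do the work, as an engineer would, in place of code of your own. Each camera call takes 0.05 s, during which the arm holds its last target. There are 200 camera calls.

### The job

Pull the yellow bifold guard of the green bench pump by its black handle until both panels are folded fully open at the left. The red filler cap behind it only sits on top of its thread: turn it backwards (anticlockwise) until it clicks down into the thread start, never forcing it forwards before that, then turn it clockwise until it is screwed fully home against its stop. Leave the guard open and do not shove or topple the things standing round the pump.

Things in the scene. Friction and masses are not known exactly. Their poses are not given: they have to be found in the camera images.
- pump_unit: Fixed green bench pump; origin: centre of its underside, x away from its front, y left seen from the front, z up. mm: base x -100..115, y -150..150, 20 high; tank x -30..115, y -100..100, its top sloping 25 deg down to the front (z 77 to 123); side plates y +-135, x -55..115, z to 119; 14 mm guard posts x -85, y +-120, z to 225; guard between them, its top z 217. Open above.
- guard (a joint): Angle a of the guard's left panel, rad: 0 shut (both panels flat), 1.4 stop; above 1.25 is fully open. Stays where left (friction under 0.1 N m). Panels 105 mm wide, 8 thick. In the pump's frame the fold lies 105 sin a to -x and 105 cos a to -y of the hinge; the lead panel turns by +a about z (anticlockwise from above) and its far end slides along the floor track to +y.
- guard_hinge (a point): Point on the vertical hinge line of the guard's left panel, fixed on the pump at x -85, y +110, z 187 mm.
- guard_handle (a point): Grip point on the upright black round bar handle of the lead panel: 12 mm thick, from 50 mm below to 18 above this point, 24 clear of the panel; z 187 above the bench. It lies 30 mm from the fold along the lead panel, 38 in front of the line of the hinge pins. x into the panel, y along it to the fold, z up. Take it from above, fingers apart along the panel.
- cap_grip (a point): Point on the axis of the round red ribbed cap (50 mm across, 38 high), 10 mm below its top: grip here, fingers pointing down the axis. z = cap axis, leaning 25 deg from vertical to the pump's front (-x), so tilt the tool. x, y turn with the cap; a white line on its top runs from the centre to -x. Captive: it only turns and slides on its axis. Home, this point is 28 mm above a 68 mm steel collar.
- cap (a joint): Turn of the cap, rad, growing clockwise seen from above. At 0 its white line points to the white mark on the collar. Starts on top of the thread at 0.35 to 1.1. Turned back below 0 it drops 7 mm (backward stop -0.6); held in the fingers it drops only when they open. Past 1.3 before the drop is cross-threading. After it, clockwise screws it down 3 mm a rad to the stop at 2.35. Friction 0.03 N m.
- cap_sink (a joint): How far the cap has gone down along its axis, m: 0 sitting on top of the thread, 0.007 after the click at the thread start, about 0.0137 fully home.
- oiler: Loose plastic oiler, 57 mm wide, 160 mm tall, standing beside the pump; origin at the centre of its underside. Leave it.
- spray_can: Loose aerosol can, 52 mm wide, 161 mm tall, standing beside the pump; origin at the centre of its underside. Leave it.
- grease_tin: Loose grease tin, 68 mm wide, 58 mm tall, standing beside the pump; origin at the centre of its underside. Leave it.
- part_carton_5: Loose small carton, 55 x 75 x 40 mm, beside the pump; origin at the centre of its underside. Leave it.
- spanner_2: Loose steel spanner, 182 mm long, 10 mm thick, lying in front of the pump; origin at its underside. Leave it.
- part_carton_1: Loose small carton, 62 x 62 x 34 mm, in front of the pump; origin at its underside. Leave it.

How it is judged:
On the way, in this order (a step that is already met when the one before it is completed fails the run):
1. the guard is folded fully open (angle above 1.25 rad) (value of joint guard above 1.25 rad), for 0.1 s.
2. the cap has been turned back to the thread start and has clicked down (value of joint cap below 0.15 rad and value of joint cap_sink above 0.0055 m), for 0.1 s.
3. the cap has been turned clockwise until fully home (value of joint cap above 2.2 rad and value of joint cap_sink above 0.0122 m), for 0.1 s.
At the end, for the whole second after the job is handed in: The cap is screwed home (turned past 2.2 rad of 2.35 and down more than 12.2 mm) and the guard is still folded open past 1.2 rad (all of step 3 and value of joint guard above 1.2 rad); the robot touches nothing.
It fails at once if the cap is forced forwards past 1.3 rad while still on top of the thread (value of joint cap above 1.3 rad and value of joint cap_sink below 0.004 m).
It fails at once if a thing standing or lying round the pump is shoved more than 30 mm or toppled (distance of any of oiler, spray_can, grease_tin, part_carton_5, spanner_2, part_carton_1 from where it was at the start of the episode above 0.03 m or angle between any of oiler, spray_can, grease_tin's own z axis and vertical above 0.5 rad).
It also fails if it takes over 69 s, if anything falls off the work surface, if the arm or the gripper's body presses on something with over 40 N, if the wrist force passes 120 N, or if a joint passes its speed limit or range.

## Working session

There is one attempt and no reset: what is moved stays moved. The work goes in short steps, each a Python script; the robot and the scene stay as the last script left them, time stands still between calls to the robot, and variables do not carry over. Pictures are saved under pics/ and viewed, at most 10 in all, crops included, and the job is handed in when it is done.

```bash
mkdir -p pics
cat > h.py <<'E'
import numpy as np, cv2
from scipy.spatial.transform import Rotation as Ro
from station import arm, imaging, finish_job
def cam(n):
    c=imaging.camera_info(n); K=np.array([[c['fx'],0,c['cx']],[0,c['fy'],c['cy']],[0,0,1.]])
    return c,K,np.array(c['dist_coeffs'],float)
def rt(n,pose=None):
    c,K,d=cam(n)
    if 'R' in c: return K,d,np.array(c['R']),np.array(c['t'])
    T=np.eye(4);T[:3,:3]=Ro.from_quat(pose[1]).as_matrix();T[:3,3]=pose[0]
    W=np.linalg.inv(T@np.array(c['T_tool_cam'])); return K,d,W[:3,:3],W[:3,3]
def ray(n,px,pose=None):
    K,d,R,t=rt(n,pose); u=cv2.undistortPoints(np.array([[px]],float),K,d)[0,0]
    v=R.T@np.array([u[0],u[1],1]); return -R.T@t, v/np.linalg.norm(v)
def proj(n,X,pose=None):
    K,d,R,t=rt(n,pose); return cv2.projectPoints(np.array(X,float).reshape(-1,3),cv2.Rodrigues(R)[0],t,K,d)[0][:,0]
def tri(rays):
    A=0;b=0
    for o,v in rays:
        P=np.eye(3)-np.outer(v,v);A=A+P;b=b+P@o
    X=np.linalg.solve(A,b); return X,[np.linalg.norm(np.cross(X-o,v)) for o,v in rays]
def onz(r,z): o,v=r; return o+v*(z-o[2])/v[2]
def pose(): return np.array(arm.get_tool_pos()),np.array(arm.get_eef_rot())
def snap(n,f=None):
    p=pose(); im=imaging.snapshot(n)
    if f: cv2.imwrite('pics/'+f,im)
    return p,im
E
python3 - <<'E'
from h import *
P={}
ims=[]
for n in ['scene','side','wrist']:
    P[n],im=snap(n); ims.append(im)
    for th in ['pump_unit','guard_hinge','guard_handle','cap_grip','oiler','spray_can','grease_tin','part_carton','spanner'] if n!='wrist' else []:
        try:
            r=imaging.mark_of(n,th)
            print(n,th,[(np.round(x['point'],1).tolist(),round(x['confidence'],2)) for x in r[:3]])
        except Exception as e: print(n,th,e)
cv2.imwrite('pics/a.png',ims[0]);cv2.imwrite('pics/b.png',ims[1])
for n in ['scene','side']:
    K,d,R,t=rt(n);print(n,-R.T@t,R[2])
print(arm.get_time(),P['wrist'])
E
```

```text
scene pump_unit [([308.1, 206.9], 0.7)]
scene guard_hinge [([268.5, 183.4], 0.76), ([397.0, 211.8], 0.55)]
scene guard_handle [([330.7, 192.8], 0.66)]
scene cap_grip [([315.0, 165.9], 0.77)]
scene oiler [([230.2, 239.0], 0.83)]
scene spray_can [([395.0, 210.6], 0.56), ([265.5, 182.7], 0.36)]
scene grease_tin [([382.5, 182.1], 0.69)]
scene part_carton [([304.5, 311.1], 0.96), ([227.7, 196.9], 0.65)]
scene spanner [([391.8, 208.8], 0.73), ([399.4, 265.2], 0.56), ([384.6, 182.0], 0.38)]
side pump_unit [([283.6, 222.6], 0.67)]
side guard_hinge [([281.4, 208.0], 0.98)]
side guard_handle [([330.1, 183.6], 0.81)]
side cap_grip [([285.2, 183.7], 0.87)]
side oiler [([267.9, 279.4], 0.55), ([331.9, 181.4], 0.27)]
side spray_can [([334.4, 191.0], 0.65)]
side grease_tin [([302.6, 174.8], 0.5)]
side part_carton [([218.2, 265.7], 0.66), ([369.7, 278.4], 0.64)]
side spanner [([381.8, 214.4], 0.68), ([283.4, 207.9], 0.53)]
scene [-0.15347282  0.38662109  0.96684808] [ 0.61862072 -0.29519751 -0.72812557]
side [0.26431572 1.00549078 0.98070159] [ 0.20770002 -0.72973657 -0.65141788]
1.05 (array([ 0.26079154, -0.5953669 ,  0.23131512]), array([ 9.78770833e-01,  2.04957692e-01,  2.55143253e-05, -2.22752301e-05]))
```

Run:
```python
from h import *
a=cv2.imread('pics/a.png')[120:345,190:450];b=cv2.imread('pics/b.png')[120:345,190:450]
cv2.imwrite('pics/c.png',cv2.resize(np.hstack([a,b]),(796,344),interpolation=cv2.INTER_CUBIC))
for k,p,q in [('hinge',(268.5,183.4),(281.4,208)),('handle',(330.7,192.8),(330.1,183.6)),('cap',(315,165.9),(285.2,183.7)),('pump',(308.1,206.9),(283.6,222.6))]:
    print(k,tri([ray('scene',p),ray('side',q)]))
for n,k,p in [('scene','oiler',(230,239)),('side','oiler',(268,279)),('scene','can',(395,210.6)),('side','can',(334,191)),('scene','tin',(382.5,182)),('side','tin',(302.6,174.8)),('scene','c1',(304.5,311)),('side','c1',(369.7,278.4)),('scene','c5',(227.7,196.9)),('side','c5',(218.2,265.7)),('scene','sp',(399.4,265)),('side','sp',(381.8,214.4))]:
    print(n,k,onz(ray(n,p),0).round(3))
```

```text
hinge (array([0.5935828 , 0.15041924, 0.17801362]), [np.float64(0.001206826984822123), np.float64(0.0012068269848221282)])
handle (array([0.49277825, 0.04147624, 0.19379535]), [np.float64(0.0009404973253734568), np.float64(0.0009404973253733974)])
cap (array([0.62930398, 0.01523656, 0.14690321]), [np.float64(0.002075693205818967), np.float64(0.0020756932058187843)])
pump (array([0.63326435, 0.03315865, 0.00642608]), [np.float64(0.002615996628739252), np.float64(0.0026159966287393854)])
scene oiler [0.621 0.258 0.   ]
side oiler [0.61  0.244 0.   ]
scene can [ 0.523 -0.172  0.   ]
side can [ 0.527 -0.16   0.   ]
scene tin [ 0.631 -0.198  0.   ]
side tin [ 0.649 -0.217  0.   ]
scene c1 [0.353 0.172 0.   ]
side c1 [0.348 0.172 0.   ]
scene c5 [0.764 0.217 0.   ]
side c5 [0.759 0.236 0.   ]
scene sp [ 0.368 -0.089  0.   ]
side sp [ 0.358 -0.088  0.   ]
```

View pics/c.png

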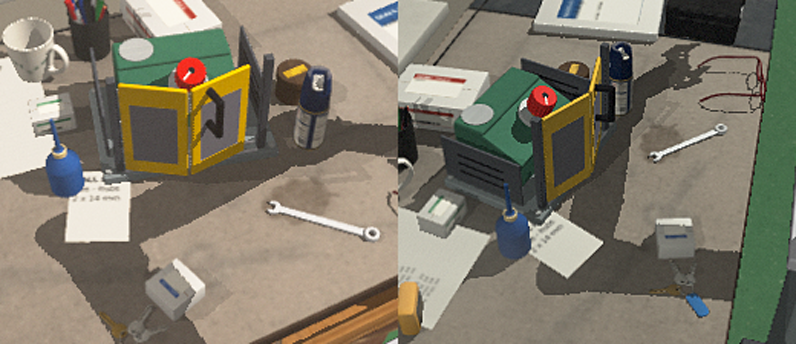

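The scene view shows the guard partly open with its fold towards the robot. The handle is at about (331,193), the cap at (315,166), the oiler left at (230,239) and the can right at (395,211). Next I take a closer wrist view.

Run:
```python
from h import *
p,q=pose()
arm.line_to([p[0],p[1],0.4],velocity=0.25)
q0=Ro.from_euler('xyz',[np.pi,0,0]).as_quat()
print(cam('wrist')[0]['T_tool_cam'])
for rz in [0,-20,20,-45,45,90,-90,160]:
  qq=(Ro.from_euler('z',rz,degrees=True)*Ro.from_quat(q0)).as_quat()
  for z in (.5,.45,.4):
    j=arm.ik([0.5,0.03,z],qq); print(rz,z,None if j is None else np.round(j,2))
print(arm.get_time())
```

```text
[[ 2.10464195e-05 -9.44799107e-01 -3.27650191e-01  8.38125730e-02]
 [ 9.99999917e-01 -1.13325758e-04  3.91016077e-04  8.76377447e-04]
 [-4.06562846e-04 -3.27650172e-01  9.44799026e-01 -1.42913228e-01]
 [ 0.00000000e+00  0.00000000e+00  0.00000000e+00  1.00000000e+00]]
0 0.5 [ 0.26  0.27 -0.52  1.28  0.13  1.63 -1.81]
0 0.45 [ 0.24  0.27 -0.48  1.41  0.12  1.49 -1.8 ]
0 0.4 [ 0.23  0.28 -0.45  1.53  0.12  1.36 -1.81]
-20 0.5 [ 0.24  0.26 -0.49  1.28  0.12  1.62 -2.15]
-20 0.45 [ 0.23  0.26 -0.46  1.42  0.11  1.49 -2.15]
-20 0.4 [ 0.2   0.27 -0.42  1.53  0.11  1.36 -2.15]
20 0.5 [ 0.28  0.27 -0.55  1.28  0.14  1.63 -1.47]
20 0.45 [ 0.26  0.27 -0.51  1.41  0.13  1.49 -1.46]
20 0.4 [ 0.25  0.28 -0.48  1.53  0.13  1.36 -1.47]
-45 0.5 [ 0.15  0.25 -0.36  1.29  0.09  1.62 -2.55]
-45 0.45 [ 0.15  0.25 -0.34  1.42  0.08  1.49 -2.55]
-45 0.4 [ 0.13  0.27 -0.32  1.53  0.09  1.35 -2.55]
45 0.5 [ 0.29  0.27 -0.57  1.28  0.15  1.63 -1.04]
45 0.45 [ 0.28  0.27 -0.54  1.41  0.14  1.49 -1.04]
45 0.4 [ 0.27  0.28 -0.51  1.53  0.14  1.36 -1.04]
90 0.5 [ 0.35  0.28 -0.66  1.28  0.17  1.63 -0.28]
90 0.45 [ 0.34  0.28 -0.63  1.41  0.17  1.5  -0.28]
90 0.4 [ 0.34  0.3  -0.61  1.53  0.17  1.37 -0.29]
-90 0.5 [ 0.6   0.39 -1.15  1.27  0.36  1.69  2.67]
-90 0.45 [ 0.63  0.4  -1.15  1.4   0.36  1.56  2.65]
-90 0.4 [ 0.64  0.43 -1.15  1.52  0.39  1.44  2.62]
160 0.5 [ 0.43  0.31 -0.8   1.28  0.22  1.65  0.89]
160 0.45 [ 0.45  0.31 -0.79  1.41  0.22  1.51  0.89]
160 0.4 [ 0.45  0.33 -0.79  1.53  0.23  1.39  0.87]
1.875
```

Run:
```python
from h import *
import json
q0=Ro.from_euler('xyz',[np.pi,0,0])
D={}
ims=[]
for i,(pp,rz) in enumerate([((0.5,0.03,0.45),160),((0.56,0.08,0.45),70)]):
  qq=(Ro.from_euler('z',rz,degrees=True)*q0).as_quat()
  try: arm.movep(list(pp),qq)
  except arm.MotionError as e: print(e); continue
  p,im=snap('wrist',f'w{i}.png'); ims.append(im)
  D[i]={'p':p[0].tolist(),'q':p[1].tolist()}
  for th in ['pump_unit','guard_hinge','guard_handle','cap_grip']:
    r=imaging.mark_of('wrist',th)
    print(i,th,[(np.round(x['point'],1).tolist(),round(x['confidence'],2)) for x in r[:3]])
    if r: D[i][th]=list(map(float,r[0]['point']))
json.dump(D,open('d.json','w'))
S={'guard_hinge':((268.5,183.4),(281.4,208)),'guard_handle':((330.7,192.8),(330.1,183.6)),'cap_grip':((315,165.9),(285.2,183.7)),'pump_unit':((308.1,206.9),(283.6,222.6))}
for k,(a,b) in S.items():
  rs=[ray('wrist',D[i][k],(D[i]['p'],D[i]['q'])) for i in D if k in D[i]]
  if len(rs)>1: print(k,'wrist',tri(rs))
  print(k,'all',tri(rs+[ray('scene',a),ray('side',b)]))
cv2.imwrite('pics/w.png',cv2.resize(np.vstack(ims),(480,600),interpolation=cv2.INTER_AREA))
print(arm.get_time())
```

```text
0 pump_unit [([346.6, 211.8], 0.69)]
0 guard_hinge [([432.4, 195.9], 0.7)]
0 guard_handle [([326.5, 159.9], 0.82), ([452.4, 231.3], 0.38)]
0 cap_grip [([342.5, 241.8], 0.67)]
1 pump_unit [([372.4, 155.4], 0.82)]
1 guard_hinge [([323.6, 107.2], 0.97)]
1 guard_handle [([290.8, 214.5], 0.73)]
1 cap_grip [([379.1, 185.3], 0.92)]
guard_hinge wrist (array([0.58618608, 0.15289726, 0.20138039]), [np.float64(0.0015311733219315487), np.float64(0.0015311733219314963)])
guard_hinge all (array([0.58950018, 0.15439372, 0.18454264]), [np.float64(0.00448516460748124), np.float64(0.004007682817619918), np.float64(0.0028293434794443404), np.float64(0.0032182585202591187)])
guard_handle wrist (array([0.49363743, 0.03441879, 0.19235765]), [np.float64(0.0023727517323370705), np.float64(0.002372751732337079)])
guard_handle all (array([0.49428077, 0.03622258, 0.1904486 ]), [np.float64(0.0016074958248415761), np.float64(0.004298517955981398), np.float64(0.0038716002594703838), np.float64(0.0017512026369270399)])
cap_grip wrist (array([0.62788412, 0.0163118 , 0.15550141]), [np.float64(0.002852289764822478), np.float64(0.002852289764822678)])
cap_grip all (array([0.62956039, 0.01503937, 0.14756281]), [np.float64(0.0039116807982569985), np.float64(0.0027021820223394506), np.float64(0.0013759010783944618), np.float64(0.002777708659116406)])
pump_unit wrist (array([ 0.64646237,  0.0282435 , -0.01393649]), [np.float64(0.0005565883627680233), np.float64(0.0005565883627682136)])
pump_unit all (array([ 6.40465176e-01,  2.93020241e-02, -4.45095457e-04]), [np.float64(0.0015053223635930453), np.float64(0.004995050772916182), np.float64(0.004187728061917172), np.float64(0.005298170072525456)])
6.1583
```

View pics/w.png

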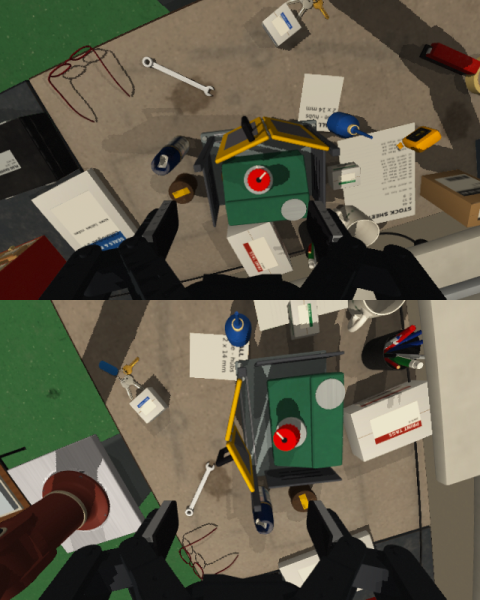

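```bash
cat >> h.py <<'E'
import json
from scipy.optimize import least_squares
def Tp(x):  # pump pose x,y,yaw
    c,s=np.cos(x[2]),np.sin(x[2]); R=np.array([[c,-s,0],[s,c,0],[0,0,1]])
    return lambda P:(np.atleast_2d(P)@R.T)+np.array([x[0],x[1],0])
H=np.array([-.085,.11,.187])
def fold(a): return H+.105*np.array([-np.sin(a),-np.cos(a),0])
def handle(a): return fold(a)+.03*np.array([np.sin(a),-np.cos(a),0])+.038*np.array([-np.cos(a),-np.sin(a),0])
E
cat > fit.py <<'E'
from h import *
D=json.load(open('d.json'))
V=[('scene',None),('side',None)]+[('wrist',(D[i]['p'],D[i]['q'])) for i in '01']
S={'guard_hinge':((268.5,183.4),(281.4,208)),'guard_handle':((330.7,192.8),(330.1,183.6)),'cap_grip':((315,165.9),(285.2,183.7)),'pump_unit':((308.1,206.9),(283.6,222.6))}
obs={k:list(v)+[D[i][k] for i in '01'] for k,v in S.items()}
def res(x):
    T=Tp(x); c=[x[4],x[5],x[6]]
    P=T([H,handle(x[3]),c,[0,0,0]]); r=[]
    for j,(n,po) in enumerate(V):
        u=proj(n,P,po)
        for i,k in enumerate(['guard_hinge','guard_handle','cap_grip','pump_unit']): r.append((u[i]-obs[k][j])*(1 if i<3 else .5))
    return np.ravel(r)
E
cat > ov.py <<'E'
from fit import *
s=least_squares(res,[.64,.03,-.35,.3,0,0,.15],loss='soft_l1'); x=s.x; print(x.round(4),np.round(s.fun.reshape(4,4,2),1).tolist())
T=Tp(x)
L=[]
for y in(-.12,.12): L.append([[-.085,y,.02],[-.085,y,.225]])
for y in(-.135,.135): L.append([[-.055,y,.119],[.115,y,.119]])
L.append([[-.1,.15,.02],[-.1,-.15,.02],[.115,-.15,.02],[.115,.15,.02],[-.1,.15,.02]])
L.append([[-.03,.1,.077],[-.03,-.1,.077],[.07,-.1,.123],[.07,.1,.123],[-.03,.1,.077]])
up=np.array([0,0,.03]);L.append([H+up,fold(x[3])+up,fold(x[3])+.105*np.array([np.sin(x[3]),-np.cos(x[3]),0])+up])
L.append([handle(x[3])+[0,0,.018],handle(x[3])-[0,0,.05]])
o=[]
for (n,po),f,(r,c) in zip(V,['a','b','w0','w1'],[(130,200),(130,200),(120,190),(60,230)]):
    im=cv2.imread(f'pics/{f}.png'); im=cv2.resize(im,None,fx=2,fy=2,interpolation=cv2.INTER_CUBIC)
    for l in L: cv2.polylines(im,[np.int32(proj(n,T(l),po)*2*8+8)],False,(255,0,255),1,cv2.LINE_AA,3)
    o.append(im[2*r:2*r+300,2*c:2*c+400])
cv2.imwrite('pics/ov.png',np.vstack([np.hstack(o[:2]),np.hstack(o[2:])]))
E
python3 ov.py
```

```text
[ 0.643   0.0272 -0.2565  0.3356 -0.0108 -0.015   0.1486] [[[-1.5, -0.2], [2.1, 1.1], [-0.1, 0.5], [0.3, -1.3]], [[0.8, -1.6], [-0.3, 0.1], [-0.2, -1.1], [-1.0, 0.2]], [[-2.3, -1.1], [-0.4, 1.2], [0.5, -2.7], [-0.2, 0.4]], [[0.3, -3.4], [-0.5, -3.0], [1.3, 0.4], [-0.1, 1.3]]]
```

View pics/ov.png

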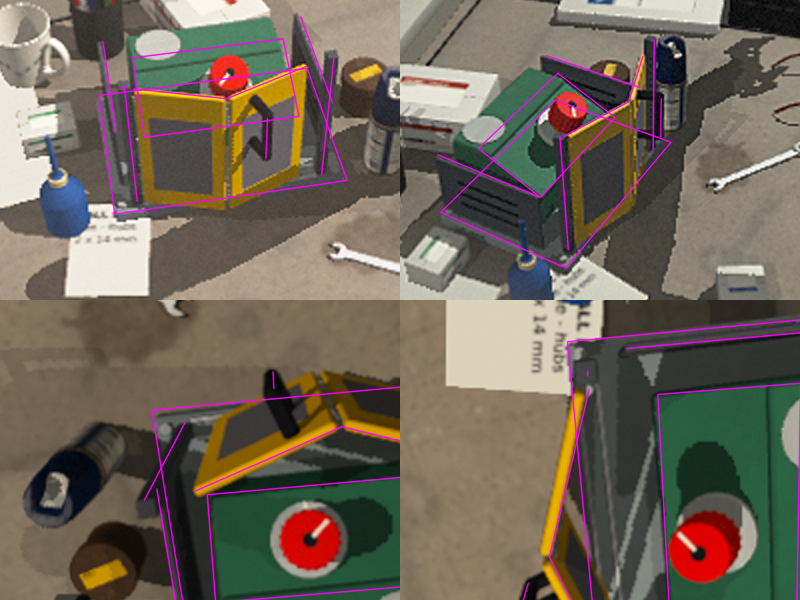

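The overlay matches the posts, tank and panel edges to a few pixels, with a ≈ 0.34. Next I check IK along the guard arc.

```bash
cat >> h.py <<'E'
X=np.array([.643,.0272,-.2565]); A0=.3356; CAP=np.array([-.0108,-.015,.1486])
def down(yaw):  # tool down, tool y at world yaw
    y=np.array([np.cos(yaw),np.sin(yaw),0]);z=np.array([0,0,-1.]);return Ro.from_matrix(np.c_[np.cross(y,z),y,z]).as_quat()
def hpose(a,flip,z=.166):
    p=Tp(X)(handle(a))[0]; p[2]=z; return p,down(X[2]+a+np.pi/2+(np.pi if flip else 0))
U=np.array([-np.sin(np.radians(25)),0,np.cos(np.radians(25))])
def cpose(rz,h,c=None):  # rz: direction of tool x about cap axis (pump frame, anticlockwise), h: TCP along axis from cap_grip
    c=CAP if c is None else c
    R=Ro.from_euler('z',X[2])*Ro.from_euler('y',-25,degrees=True)*Ro.from_euler('z',rz)*Ro.from_euler('x',np.pi)
    return Tp(X)(c+U*h)[0],R.as_quat()
E
python3 - <<'E'
from h import *
for f in (0,1):
  for a in np.linspace(A0,1.4,5):
    p,q=hpose(a,f); j=arm.ik(p,q); print(f,round(a,2),p.round(3),None if j is None else np.round(j,2))
for rz in np.radians([-90,-60,-30,0,30,60,90,120,150,180]):
  for h in (-.022,.06):
    p,q=cpose(rz,h); j=arm.ik(p,q); print(round(np.degrees(rz)),h,p.round(3),None if j is None else np.round(j,2))
E
```

```text
0 0.34 [0.495 0.035 0.166] [ 0.4   0.57 -0.78  1.93  0.52  0.86  1.  ]
0 0.6 [0.484 0.045 0.166] [ 0.42  0.58 -0.85  1.95  0.57  0.87  1.19]
0 0.87 [0.48  0.063 0.166] [ 0.42  0.6  -0.91  1.96  0.61  0.89  1.37]
0 1.13 [0.484 0.088 0.166] [ 0.4   0.63 -0.97  1.94  0.65  0.93  1.55]
0 1.4 [0.496 0.117 0.166] [ 0.36  0.68 -1.03  1.89  0.71  0.99  1.73]
1 0.34 [0.495 0.035 0.166] [ 0.02  0.47 -0.2   1.94  0.13  0.75 -1.74]
1 0.6 [0.484 0.045 0.166] [ 0.04  0.46 -0.26  1.96  0.17  0.74 -1.54]
1 0.87 [0.48  0.063 0.166] [ 0.04  0.46 -0.31  1.97  0.2   0.74 -1.35]
1 1.13 [0.484 0.088 0.166] [ 0.03  0.48 -0.36  1.95  0.24  0.76 -1.16]
1 1.4 [0.496 0.117 0.166] [ 0.    0.51 -0.41  1.9   0.28  0.79 -0.98]
-90 -0.022 [0.638 0.013 0.129] [-0.7   0.78  0.93  1.97 -1.27  0.49 -2.34]
-90 0.06 [0.604 0.022 0.203] [-0.85  0.68  1.13  1.99 -1.06  0.59 -2.52]
-60 -0.022 [0.638 0.013 0.129] [-0.6   0.7   0.74  1.97 -1.09  0.35 -1.97]
-60 0.06 [0.604 0.022 0.203] [-0.77  0.59  0.94  1.99 -0.86  0.47 -2.18]
-30 -0.022 [0.638 0.013 0.129] [-0.31  0.6   0.27  1.96  0.03  0.19 -2.5 ]
-30 0.06 [0.604 0.022 0
[... 375 characters left out ...]
8  0.59  0.07  1.96  0.58  0.22 -1.45]
60 0.06 [0.604 0.022 0.203] [-0.1   0.43 -0.09  1.97  0.57  0.4  -1.44]
90 -0.022 [0.638 0.013 0.129] [-0.12  0.59 -0.02  1.96  0.74  0.25 -1.07]
90 0.06 [0.604 0.022 0.203] [-0.02  0.44 -0.19  1.97  0.67  0.43 -1.01]
120 -0.022 [0.638 0.013 0.129] [-0.06  0.59 -0.11  1.95  0.88  0.29 -0.68]
120 0.06 [0.604 0.022 0.203] [ 0.05  0.45 -0.29  1.96  0.76  0.46 -0.57]
150 -0.022 [0.638 0.013 0.129] [ 0.02  0.6  -0.22  1.95  1.    0.35 -0.27]
150 0.06 [0.604 0.022 0.203] [ 0.12  0.46 -0.4   1.96  0.84  0.5  -0.12]
180 -0.022 [0.638 0.013 0.129] [ 0.11  0.61 -0.36  1.95  1.12  0.41  0.16]
180 0.06 [0.604 0.022 0.203] [ 0.21  0.48 -0.53  1.96  0.93  0.55  0.33]
```

Run:
```python
from h import *
p,q=hpose(A0,1)
arm.move_gripper(0.55,effort=40)
arm.movep([p[0],p[1],.30],q)
arm.line_to(p,velocity=.15)
print(arm.get_time(),arm.get_ft_force())
print('side',imaging.snapshot('side') is not None,[imaging.mark_of('side','guard_handle')[:1]],proj('side',Tp(X)(handle(A0))))
arm.move_gripper(0,effort=40)
print(arm.get_opening(),arm.get_finger_force(),arm.get_ft_force(),arm.get_time())
cv2.imwrite('pics/g.png',np.hstack([imaging.snapshot('side')[100:280,200:440],imaging.snapshot('wrist')[100:280,200:440]]))
```

```text
8.625 [-0.66442563 -0.01463927  0.69082117]
side True [[{'point': [329.6, 184.8], 'confidence': 0.88}]] [[329.81961814 183.74261267]]
0.12883289316947494 38.83794302120805 [-1.29270221 -4.32677974  5.22548212] 9.1333
```

View pics/g.png

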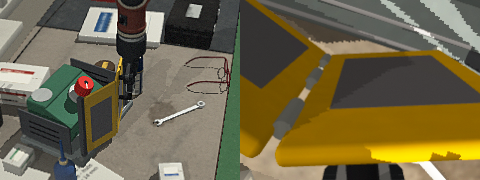

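The gripper holds the bar: the opening is about 11 mm and the fingers are on the handle in both views. Now I pull along the arc.

Run:
```python
from h import *
for a in np.linspace(A0,1.36,9)[1:]:
    p,q=hpose(a,1)
    arm.line_to(p,velocity=.06,ori=q)
    f=np.array(arm.get_ft_force()); print(round(a,2),f.round(1),round(arm.get_opening(),3),round(arm.get_time(),1))
    if np.linalg.norm(f)>50: break
print(pose()[0])
im=[imaging.snapshot('side')[100:280,200:440],imaging.snapshot('scene')[100:280,200:440]]
cv2.imwrite('pics/g2.png',np.hstack(im))
```

```text
0.46 [-1.7 -3.8  7. ] 0.129 9.5
0.59 [-1.2 -3.5  6.5] 0.128 9.8
0.72 [-2.  -3.   5.4] 0.128 10.1
0.85 [-1.1 -2.2  6. ] 0.129 10.4
0.98 [ 0.3 -1.2  5.8] 0.128 10.7
1.1 [ 1.7 -0.7  5.1] 0.128 11.1
1.23 [ 2.6 -2.2  5.6] 0.127 11.4
1.36 [ 3.2 -1.7  4.8] 0.131 11.9
[0.49488204 0.112587   0.16648732]
```

View pics/g2.png

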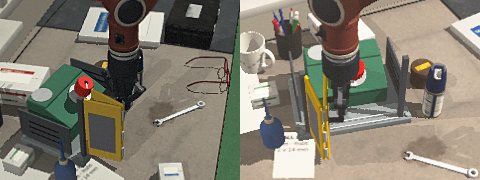

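Run:
```python
from h import *
f0=np.array(arm.get_ft_force())
for a in (1.39,1.42,1.45,1.48):
    p,q=hpose(a,1); arm.line_to(p,velocity=.04,ori=q)
    f=np.array(arm.get_ft_force()); print(a,f.round(1))
    if np.linalg.norm(f-f0)>10: break
arm.move_gripper(.45); arm.pause(.1)
p=pose()[0]; arm.line_to([p[0],p[1],.30],velocity=.25)
obs={};
for n in ('scene','side'):
    imaging.snapshot(n)
    for k in ('guard_handle','cap_grip'):
        r=imaging.mark_of(n,k)
        if r: obs[k,n]=r[0]['point']; print(k,n,np.round(r[0]['point'],1),round(r[0]['confidence'],2))
    print([ (a,proj(n,Tp(X)(handle(a)))[0].round(1)) for a in (1.2,1.4)])
R={k:[ray(n,obs[k,n]) for n in ('scene','side') if (k,n) in obs] for k in ('guard_handle','cap_grip')}
ims=[];D={}
for i,rz in enumerate(np.radians([90,10])):
    p,q=cpose(rz,.09)
    try: arm.movep(p,q)
    except arm.MotionError as e: print(e); continue
    po,im=snap('wrist',f'k{i}.png'); ims.append(im); r=imaging.mark_of('wrist','cap_grip')
    print(i,[(np.round(x['point'],1),round(x['confidence'],2)) for x in r[:2]],proj('wrist',Tp(X)(CAP),po))
    D[i]={'p':po[0].tolist(),'q':po[1].tolist(),'c':list(map(float,r[0]['point']))}
    R['cap_grip'].append(ray('wrist',r[0]['point'],po))
json.dump(D,open('k.json','w'))
for k in R: 
    if len(R[k])>1: print(k,tri(R[k]))
print('wristonly',tri(R['cap_grip'][-2:]),'pred',Tp(X)(CAP), arm.get_time())
cv2.imwrite('pics/k.png',cv2.resize(np.hstack(ims),(800,250)))
```

```text
1.39 [ 1.1 -4.5  8.4]
1.42 [ -1.8 -10.9  13.9]
guard_handle scene [300.9 203. ] 0.58
cap_grip scene [313.7 169.1] 0.67
[(1.2, array([310. , 204.9])), (1.4, array([298.9, 205.3]))]
guard_handle side [323.  203.4] 0.93
cap_grip side [285.9 182.3] 0.53
[(1.2, array([327.3, 198.2])), (1.4, array([321.7, 203.1]))]
0 [(array([322.5, 212.6]), 0.7)] [[322.5098272  211.17299501]]
1 [] [[322.16542029 211.61384458]]Traceback (most recent call last):
  File "<stdin>", line 24, in <module>
IndexError: list index out of range
```

Run:
```python
from h import *
po1=pose(); ims=[]
q=[None,po1]
import pickle
p0=cpose(np.pi/2,.09)
t=np.linspace(0,2*np.pi,60)
e1=np.array([np.cos(np.radians(25)),0,np.sin(np.radians(25))]);e2=np.array([0,1,0])
for i,po in enumerate([p0,po1]):
    im=cv2.imread(f'pics/k{i}.png')
    hsv=cv2.cvtColor(im,cv2.COLOR_BGR2HSV); m=((hsv[...,0]<8)|(hsv[...,0]>172))&(hsv[...,1]>150)&(hsv[...,2]>60); m=m.astype(np.uint8)
    n,l,s,c=cv2.connectedComponentsWithStats(m); b=1+np.argmax(s[1:,4]); print(s[b],c[b])
    hull=np.zeros_like(m); 
    for off,r in ((.01,.025),(-.028,.025)):
        C=CAP+off*U+r*(np.cos(t)[:,None]*e1+np.sin(t)[:,None]*e2)
        uv=proj('wrist',Tp(X)(C),po); hull=cv2.polylines(hull,[np.int32(uv)],True,1)
        cv2.polylines(im,[np.int32(uv*8)],True,(255,255,0),1,cv2.LINE_AA,3)
    h=cv2.convexHull(np.argwhere(hull)[:,::-1].astype(np.int32)); print(cv2.boundingRect(h))
    L=proj('wrist',Tp(X)([CAP+.01*U,CAP+.01*U-.025*e1]),po); cv2.polylines(im,[np.int32(L*8)],False,(255,0,255),1,cv2.LINE_AA,3)
    ims.append(im[90:330,190:450])
cv2.imwrite('pics/k.png',cv2.resize(np.hstack(ims),(800,369)))
```

```text
[ 291  172   62   67 2907] [321.96766426 205.74441004]
(289, 173, 65, 72)
[ 290  175   62   67 2904] [320.62913223 207.74311295]
(289, 173, 65, 72)
```

View pics/k.png

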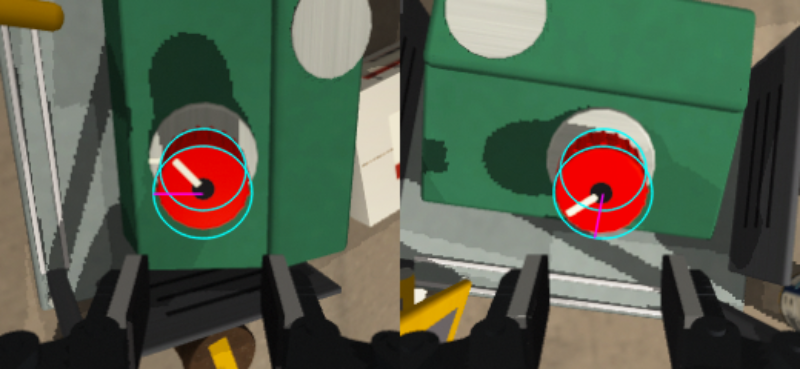

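The cap lines up with the prediction, except that the hub at (203,189) sits about 2 mm off in both views, so the cap is slightly lower. The white line is turned about 0.8 rad clockwise of the front. I refine it and then turn it back.

Run:
```python
from h import *
rs=[];hp=[]
PO=[cpose(np.pi/2,.09),pose()]
e1=np.array([np.cos(np.radians(25)),0,np.sin(np.radians(25))]);e2=np.array([0,1,0])
for i,po in enumerate(PO):
    im=cv2.imread(f'pics/k{i}.png'); g=im.max(2); c=proj('wrist',Tp(X)(CAP+.01*U),po)[0]
    m=np.zeros(g.shape,np.uint8); cv2.circle(m,tuple(np.int32(c)),14,1,-1)
    d=np.argwhere((g<60)&(m>0)); h=d.mean(0)[::-1]; hp.append(h)
    w=np.argwhere((im.min(2)>120)&(m>0)).mean(0)[::-1]
    print(h,len(d),c,w); rs.append((ray('wrist',h,po),w))
P,e=tri([r[0] for r in rs]); print(P,e)
Ti=lambda p:(np.array(p)-[X[0],X[1],0])@Ro.from_euler('z',X[2]).as_matrix()
top=Ti(P); cap=top-.01*U; print('cap_grip pump',cap,'old',CAP)
for (_,w),po in zip(rs,PO):
    o,v=ray('wrist',w,po); n=Ro.from_euler('z',X[2]).apply(U); s=((P-o)@n)/(v@n); d=Ti(o+s*v)-top
    print('cap angle', np.arctan2(d@e2,-(d@e1)), np.linalg.norm(d))
t=arm.get_time(); p,q=cpose(np.radians(25),.09); arm.line_to(p,velocity=.05,ori=q); print('dt',arm.get_time()-t, arm.get_time())
```

```text
[322.25       213.05172414] 116 [321.36628894 215.6656262 ] [315.95454545 206.90909091]
[320.94915254 214.65254237] 118 [321.55310312 215.7847124 ] [313.34 219.74]
[0.6261508  0.01702409 0.15571597] [np.float64(0.0005210797710705402), np.float64(0.0005210797710707315)]
cap_grip pump [-0.00949018 -0.01411758  0.14665289] old [-0.0108 -0.015   0.1486]
cap angle 0.8793779307946183 0.007199409205928738
cap angle 0.7028758052886569 0.007429982558011013
dt 0.40830000000000055 16.2333
```

```bash
sed -i 's/CAP=np.array(.*)/CAP=np.array([-.0095,-.0142,.1466])/' h.py
cat >> h.py <<'E'
def rep(s):
    n=Ro.from_euler('z',X[2]).apply(U)
    print(s,'F',np.round(arm.get_ft_force(),1),'M_axis',round(float(np.dot(arm.get_wrist_torque(),n)),2),'op',round(arm.get_opening(),3),'t',round(arm.get_time(),1))
def go(deg,h,v=.05):
    p,q=cpose(np.radians(deg),h); arm.line_to(p,velocity=v,ori=q)
E
python3 - <<'E'
from h import *
arm.move_gripper(1.0,effort=30)
go(25,.05,.1); go(25,-.022,.08); rep('down')
arm.move_gripper(0,effort=30); rep('closed')
for d in (35,45,55,65,75,85.5): go(d,-.022); rep(d)
po,im=snap('wrist','t1.png'); s=imaging.snapshot('scene')
cv2.imwrite('pics/t.png',cv2.resize(np.hstack([im[120:320,220:420],s[120:240,250:370].repeat(2,0).repeat(2,1)[:200,:200]]),(800,400)))
E
```

```text
down F [-0.1 -0.2  0.5] M_axis -0.06 op 0.998 t 18.4
closed F [-4.   3.3  5. ] M_axis -0.01 op 0.553 t 18.8
35 F [-4.4  3.2  4.1] M_axis 0.08 op 0.553 t 19.1
45 F [-3.2  3.8  4.2] M_axis 0.1 op 0.554 t 19.5
55 F [-2.8  3.   4.4] M_axis 0.04 op 0.553 t 19.8
65 F [-2.6  4.8  1.7] M_axis 0.1 op 0.553 t 20.1
75 F [-0.1  4.4 -1.9] M_axis 0.02 op 0.553 t 20.4
85.5 F [-1.3  5.1 -1.7] M_axis 0.05 op 0.549 t 20.8
```

View pics/t.png

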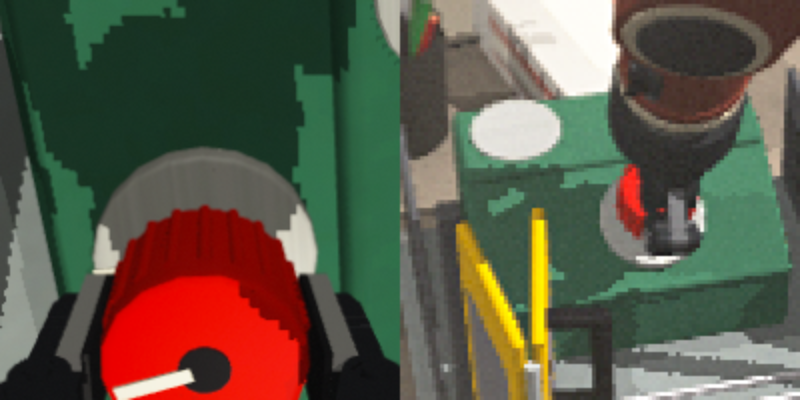

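The white line now points just past the front (left and slightly down in the wrist view), so the cap is at about -0.25 rad. I release it, let it drop and check.

Run:
```python
from h import *
arm.move_gripper(1.0); arm.pause(.4); rep('open')
po,im=snap('wrist','t2.png'); r=imaging.mark_of('wrist','cap_grip'); print(r[:1] and r[0]['point'])
a=cv2.imread('pics/t1.png')
for k in (0,.007): print(k,proj('wrist',Tp(X)(CAP+(.01-k)*U),po))
cv2.imwrite('pics/t3.png',cv2.resize(np.hstack([a[170:370,220:420],im[170:370,220:420]]),(800,400)))
```

```text
open F [-0.7  0.4  0.2] M_axis -0.01 op 0.994 t 21.7
[318.3, 282.2]
0 [[322.03935345 304.62496929]]
0.007 [[322.08868135 294.99947327]]
```

View pics/t3.png

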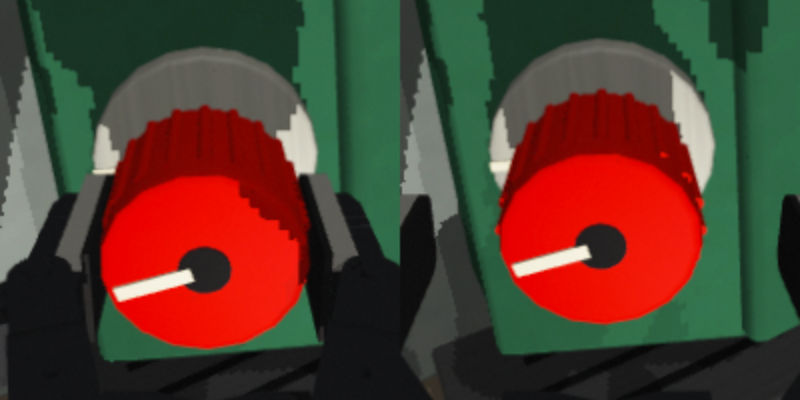

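The cap has dropped about 7 mm relative to the collar: the hub moved 8 px more than the collar did. Now I screw it clockwise.

Run:
```python
from h import *
h=lambda c:-.027-.003*max(0,c)
c=-.26; d=85.5
go(d,h(c)); arm.move_gripper(0,effort=30); rep('closed')
while d>-20:
    s=min(12,d+20); d-=s; c+=np.radians(s); go(d,h(c)); rep((d,round(c,2)))
arm.move_gripper(1.0); arm.pause(.2)
go(d,h(c)+.003); 
go(65,h(c)+.003,.03); go(65,h(c)); rep('regrasp')
arm.move_gripper(0,effort=30); rep('closed'); n=Ro.from_euler('z',X[2]).apply(U)
m0=np.dot(arm.get_wrist_torque(),n); d=65
while d>0:
    d-=6; c+=np.radians(6); go(d,h(min(c,2.35))); rep((d,round(c,2)))
    if abs(np.dot(arm.get_wrist_torque(),n)-m0)>.5: break
```

```text
closed F [-4.4  1.3  2.8] M_axis -0.02 op 0.554 t 22.5
(73.5, np.float64(-0.05)) F [-4.9  1.2  3.7] M_axis -0.04 op 0.557 t 22.9
(61.5, np.float64(0.16)) F [-5.3  2.2  2.9] M_axis -0.1 op 0.55 t 23.2
(49.5, np.float64(0.37)) F [-7.2  3.5  4.7] M_axis -0.1 op 0.553 t 23.6
(37.5, np.float64(0.58)) F [-7.2  2.   5. ] M_axis -0.1 op 0.55 t 24.0
(25.5, np.float64(0.79)) F [-6.9  3.2  3.6] M_axis -0.14 op 0.55 t 24.3
(13.5, np.float64(1.0)) F [-6.4  3.4  3.2] M_axis -0.1 op 0.55 t 24.7
(1.5, np.float64(1.21)) F [-7.2  3.5  4. ] M_axis -0.15 op 0.553 t 25.0
(-10.5, np.float64(1.42)) F [-7.6  5.1  5.2] M_axis -0.05 op 0.549 t 25.4
(-20.0, np.float64(1.58)) F [-6.3  4.8  3.1] M_axis -0.13 op 0.552 t 25.7
regrasp F [-1.4 -0.1  0.5] M_axis -0.02 op 1.004 t 28.5
closed F [-4.4  2.4  2.8] M_axis -0.07 op 0.555 t 28.9
(59, np.float64(1.69)) F [-5.8  1.8  3.2] M_axis -0.07 op 0.548 t 29.2
(53, np.float64(1.79)) F [-5.4  3.   3.9] M_axis -0.07 op 0.551 t 29.5
(47, np.float64(1.9)) F [-5.6  1.5  3.7] M_axis -0.1 op 0.553 t 29.7
(41, np.float64(2.0)) F [-6.   2.4  4.3] M_axis -0.04 op 0.551 t 30.0
(35, np.float64(2.1)) F [-6.6  3.5  3.6] M_axis -0.06 op 0.552 t 30.2
(29, np.float64(2.21)) F [-5.8  2.9  4. ] M_axis -0.1 op 0.551 t 30.5
(23, np.float64(2.31)) F [-5.9  4.   5.1] M_axis 0.15 op 0.551 t 30.8
(17, np.float64(2.42)) F [-5.8  2.9  4.7] M_axis 0.73 op 0.551 t 31.0
```

The moment rose at about 2.35 rad, so the cap is at its stop. I release, retreat along the axis and verify.

Run:
```python
from h import *
h=-.027-.003*2.35
arm.move_gripper(1.0); arm.pause(.2); go(17,.0,.08); go(17,.09,.12); rep('up')
po,im=snap('wrist','f.png'); s=imaging.snapshot('scene')
for k in (0,.0137): print(k,proj('wrist',Tp(X)(CAP+(.01-k)*U),po))
r=imaging.mark_of('scene','guard_handle'); print(r[:1]); imaging.snapshot('side'); print(imaging.mark_of('side','guard_handle')[:1])
cv2.imwrite('pics/ff.png',cv2.resize(np.hstack([im[110:310,220:420],cv2.resize(s[110:270,190:450],(325,200))]),(788,300)))
```

```text
up F [-0.1 -0.7 -0.5] M_axis -0.01 op 0.998 t 33.1
0 [[321.1752941  214.99554687]]
0.0137 [[321.24962227 209.09071637]]
[{'point': [300.2, 202.6], 'confidence': 0.61}]
[{'point': [321.1, 201.7], 'confidence': 0.93}]
```

View pics/ff.png

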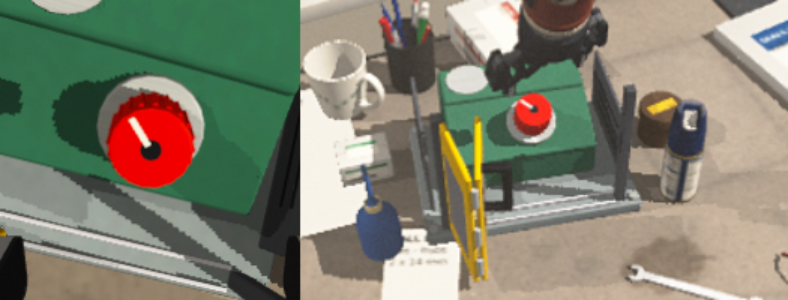

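The white line is about 138° (2.4 rad) past the mark. The hub row is 210 against 209 predicted for home. The guard is open and everything round the pump stands where it was.

```bash
python3 -c "
from h import *
print(finish_job())"
```

```text
the job is handed in; nothing more can be done
None
```

The guard is folded fully open (about 1.37 rad). The cap clicked into the thread and is screwed home against its stop (about 2.35 rad), nothing round the pump was visibly moved, and the job was handed in at about 33 s; the hand-in gave no verdict.

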